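# Feel out the tube block whose sole still grips

### The job

Only one of the three aluminium tube blocks still has a sole that grips; the other two have gone hard and slick. Push or draw each of the three about five centimetres along the bench, gently and without leaning your weight on it, leave it where it comes to rest, and feel which drags hardest; then set that one down gently, lying flat, in the middle of the tilted rocker platform, where it must stay put by itself clear of the stop rim. The other two stay standing on the bench within about ten centimetres of where they stood, and the other lab ware is left alone.

Things in the scene. Friction and masses are not known exactly. Their poses are not given: they have to be found in the camera images.
- block_a: one of three look-alike tube blocks: aluminium, 100 mm long (its x), 50 mm wide (its y), 56 mm high with a black 6 mm rubber sole, two rows of four dark wells in the flat top; 0.73 to 0.9 kg. Origin: centre of its underside, z up. It stays upright when pushed below mid-height on an end face and can be pinched across its 50 mm width. Places in the row, about 130 mm apart, are random.
- block_b: one of three look-alike tube blocks: aluminium, 100 mm long (its x), 50 mm wide (its y), 56 mm high with a black 6 mm rubber sole, two rows of four dark wells in the flat top; 0.73 to 0.9 kg. Origin: centre of its underside, z up. It stays upright when pushed below mid-height on an end face and can be pinched across its 50 mm width. Places in the row, about 130 mm apart, are random.
- block_c: one of three look-alike tube blocks: aluminium, 100 mm long (its x), 50 mm wide (its y), 56 mm high with a black 6 mm rubber sole, two rows of four dark wells in the flat top; 0.73 to 0.9 kg. Origin: centre of its underside, z up. It stays upright when pushed below mid-height on an end face and can be pinched across its 50 mm width. Places in the row, about 130 mm apart, are random.
- rocker: rocking shaker parked at a tilt, fixed to the bench: white housing 170 mm deep, 150 mm wide, carrying the platform. Stands at the left or the right end of the row of blocks. Origin: centre of its underside, z up.
- platform: the rocker's bare steel platform, fixed: flat plate 210 mm (its x) by 160 mm (its y), 6 mm thick, no side walls, tilted 0.44 rad: it falls towards its own -x, roughly towards the robot. Origin: centre of its top surface, 112 mm above the bench; z is the surface normal. A gripping sole holds on it, a slick one slides down to the stop rim at once.
- stop: steel stop rim along the low edge (platform -x), fixed, rising 10 mm above the surface, 6 mm thick, its inner face 105 mm from the platform's centre. Origin: middle of the rim's foot, level with the surface. No block may slide against it.
- table: the black bench top, fixed; its surface is the plane z = 0. All three blocks start standing on it. On it a block with a slick sole slides with about 2 to 3 N, the one with the gripping sole with about 6 to 8.5 N (more if fingers also bear down on it).
- mixer: vortex mixer with a white box on its head, fixed, 135 mm deep and wide at the foot, 169 mm high, at the other end of the row from the rocker. Origin: centre of its underside.
- tube_rack: bystander: loose white tube rack, 85 mm by 190 mm (its y) by 41 mm high with the tubes, beyond the blocks. Origin: centre of its underside.
- tip_box: bystander: loose yellowish pipette tip box with a greenish lid, 94 mm by 129 mm by 85 mm high, beyond the blocks. Origin: centre of its underside.
- beaker: bystander: loose glass beaker, 80 mm across, 100 mm high, beyond the blocks. Origin: centre of its underside.
Not all that is in view belongs to the job. Leave any brown or purple look-alike of the block_a alone.

How it is judged:
By the outcome, as a careful person would: the job done as asked, in the order asked, and still so for the second after the job is handed in, with the robot touching nothing.
It also fails if it takes over 72 s, if anything falls off the work surface, if the arm or the gripper's body presses on something with over 40 N, if the wrist force passes 120 N, or if a joint passes its speed limit or range.

### The arm

A 6-joint arm with a two-finger parallel gripper is mounted at the origin on the work surface. World frame = base frame: x ahead of the robot, y to its left, z up, the work surface at z = 0. Lengths are in m, angles in rad, forces in N, time in s.
With the tool pointing down it reaches from about 0.35 to 0.85 m from the base axis. Payload 8.1 kg.
Tool frame: the origin (TCP) lies at the very end of the fingers, on their centre line; the grasp point (between the pads) lies 19 mm behind it; z points along the fingers, y is the line along which they close (so a half turn about z gives the same grasp; the last joint's range is limited). The gripper opens to 93 mm and grips with 3 to 60 N. Pads are 15 mm wide; open, the fingers measure 128 mm over their backs; the gripper's body (75 mm by 188 mm) begins 65 mm behind the grasp point.
Start: joints at [1.171, 0.13, 1.488, -0, 1.523, -0.085], TCP at [0.186, 0.571, 0.219] pointing down, gripper open.
Joint ranges: [-2.96, 2.96], [-0.89, 2.26], [0.02, 2.5], [-1.34, 4.48], [0, 2.73], [-2.66, 2.66]. Speed limits (rad/s): [2.39, 2.39, 2.79, 3.14, 3.14, 3.14].

### API

Orientations are given as a rotation vector (axis times angle).
In Python, from plant import monitor, eyes, ticket gives the robot as it stands.
- The arm moves only by the tool arm_command, never from a script. Its argument "deltas" is a list that holds one entry, the list of rows, each a list of 6 numbers: the shift along the world's x, y, z in cm, then the turn, a rotation vector about the world's x, y, z in degrees. In form: [[[tx, ty, tz, rx, ry, rz], ...]]. A call has 1 to 12 rows; each row shifts and turns the commanded pose from where the row before left it; what a row does not reach is not made up. A row lasts 1/12 s, in which the tool goes at most 41.7 mm and 7.16 degrees, less where a joint would pass 70% of its speed; a pose out of reach is approached as far as the arm can. A call is refused whole if a number of a shift passes 4.17 or a number of a turn 7.16, either way. A call with a gripper value outside its range is refused whole. "gripper" is the opening, from -1 (shut) to 1 (fully open), set as the call begins (left out, the last holds). The fingers move at their own pace and stop on an object; "squeeze" is the grip in N (left out, the last holds). Time passes only in rows, so rows that do not move let the fingers close. It gives the time, the measured TCP pose, the force, the opening and the grip force at its end, in the units of the state.
- monitor.read_state(): the state, without advancing time (a new reading comes with each control period).
- eyes.read_camera(name): name is "side" or "top"; returns the picture (420x560x3 uint8, blue, green, red); there is no depth.
- eyes.camera_model(name): a dict with "fx", "fy", "cx", "cy" (pixels), "k1" (the pictures are not rectified: a ray, as slopes to the right and down, at radius r is drawn at 1 + k1 r^2 times it, then the intrinsics apply), "rvec" (rotation vector, rad) and "tvec" (3), from world to camera coordinates, as OpenCV has them. Camera axes: x right, y down, z forward; pixel columns grow to the right and rows downward; lengths in m; the calibration is good to about 2 mm. A picture is of the moment at which its call begins. camera_model takes no time and is no camera call.
- ticket.close_job(): hands the job in; it is judged then, once.
The state is a dict: "t": time; "q": joint angles; "dq": joint speeds; "joint_torque": joint torques, N m; "tool_pos": TCP position; "orientation": TCP orientation; "force": force on the tool from outside, world axes, zero at the start; "wrist_torque": the same for the moment, N m; "opening": finger opening in m; "gripper_force": force on a finger pad.
Only numpy, scipy, OpenCV 4.12 (cv2) and the standard library are available. Lean on these libraries where they do the work, as an engineer would, in place of code of your own. Each camera call takes 0.05 s, during which the arm holds its last target. There are 200 camera calls.

## Working session

There is one attempt and no reset: what is moved stays moved. The work goes in short steps, Python scripts to look and compute and a tool call to move; the robot and the scene stay as the last step left them, time stands still between calls to the robot, and variables do not carry over. Pictures are saved under pics/ and viewed, at most 10 in all, crops included, and the job is handed in when it is done.

Besides the shell and the picture viewer there is one more tool, called by a JSON object that holds its "op" and its "data", one argument or row to a line. arm_command: Moves the arm, as the interface text tells. Its arguments: {"type":"object","properties":{"deltas":{"type":"array"},"gripper":{"type":"number"},"squeeze":{"type":"number"}},"required":["deltas"]}

```bash
mkdir -p pics; python3 - <<'E'
from plant import monitor, eyes
import cv2
for n in("side","top"):
    cv2.imwrite(f"pics/{n}0.png",eyes.read_camera(n)); print(n,eyes.camera_model(n))
s=monitor.read_state(); print(s)
E
```

```text
side {'fx': 395.4077450577049, 'fy': 395.4077450577049, 'cx': 275.9089572588981, 'cy': 216.00762536061808, 'k1': -0.010072677702727668, 'rvec': array([ 0.06536097, -2.68121659,  1.56177074]), 'tvec': array([0.54197801, 0.10368629, 1.07096321])}
top {'fx': 419.1190175701493, 'fy': 419.1190175701493, 'cx': 277.13801543054734, 'cy': 215.98423726935465, 'k1': 0.015931356746612616, 'rvec': array([ 2.10511226, -2.13409161,  0.15870451]), 'tvec': array([0.02239921, 0.54607646, 1.16345673])}
{'t': 0.1, 'q': array([ 1.17057283e+00,  1.31092571e-01,  1.48917064e+00,  8.09397501e-06,
        1.52300098e+00, -8.54466932e-02]), 'dq': array([ 1.45011422e-03,  3.22182069e-04, -1.94878357e-03, -1.03724026e-03,
        4.29245729e-04,  2.71841463e-05]), 'joint_torque': array([-6.62192383e-05, -5.61340427e+01, -4.93096697e+01,  7.69560342e-02,
        2.89392908e-02, -8.32320256e-05]), 'tool_pos': array([0.18556352, 0.57004216, 0.21768807]), 'orientation': array([-4.92347645e-01, -3.10235671e+00,  2.54521557e-03]), 'force': array([ 0.24802151, -0.25048386, -0.50271176]), 'wrist_torque': array([ 0.01224534, -0.03284532,  0.03363255]), 'gripper_force': 0.0, 'opening': 0.09294004017090908}
```

View pics/side0.png

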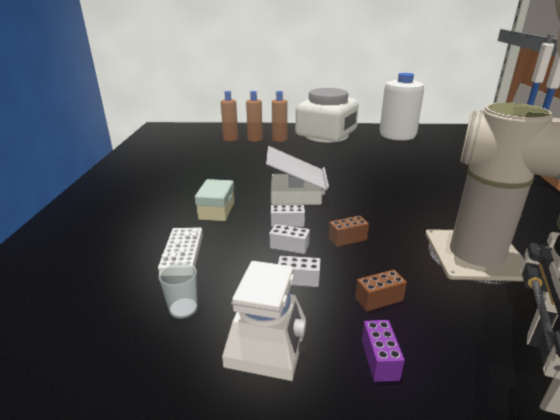

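View pics/top0.png

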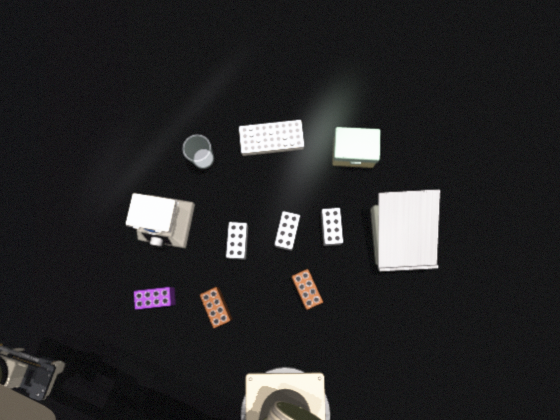

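The side and top views agree. In the top view the silver blocks are at (236,240), (288,230) and (332,226). The rocker is on the right at (407,230), the mixer on the left at (160,220), and the brown and purple decoys are nearer the robot. Next I'll measure them.

```bash
cat > h.py <<'E'
import numpy as np, cv2
from plant import eyes, monitor
M={n:eyes.camera_model(n) for n in("side","top")}
def ray(n,uv):
    m=M[n]; d=np.array([(uv[0]-m['cx'])/m['fx'],(uv[1]-m['cy'])/m['fy']]); s=d.copy()
    for _ in range(10): s=d/(1+m['k1']*(s@s))
    R=cv2.Rodrigues(m['rvec'])[0]
    return -R.T@m['tvec'], R.T@np.array([*s,1])
def onz(n,uv,z):
    c,d=ray(n,uv); return c+d*(z-c[2])/d[2]
def tri(a,b):
    c1,d1=ray("side",a); c2,d2=ray("top",b)
    t=np.linalg.lstsq(np.c_[d1,-d2],c2-c1,rcond=None)[0]
    p,q=c1+d1*t[0],c2+d2*t[1]; return (p+q)/2,np.linalg.norm(p-q)
def blobs(img,boxes,th):
    g=img.min(2); out=[]
    for x0,y0,x1,y1 in boxes:
        m=np.zeros_like(g); m[y0:y1,x0:x1]=(g[y0:y1,x0:x1]>th)*255
        m=cv2.morphologyEx(m,cv2.MORPH_CLOSE,np.ones((9,9),np.uint8))
        c=max(cv2.findContours(m,cv2.RETR_EXTERNAL,cv2.CHAIN_APPROX_NONE)[0],key=cv2.contourArea)
        out.append(c)
    return out
E
python3 - <<'E'
from h import *
np.set_printoptions(precision=4,suppress=True)
top=cv2.imread("pics/top0.png"); side=cv2.imread("pics/side0.png")
for c in blobs(top,[(220,212,254,268),(268,203,306,258),(315,200,350,252)],150):
    r=cv2.minAreaRect(c); b=cv2.boxPoints(r); P=np.array([onz("top",p,.056) for p in b])
    e=[P[1]-P[0],P[2]-P[1]]; L=[np.linalg.norm(x) for x in e]; l=e[int(L[1]>L[0])]
    print("px",np.array(r[0]),"ctr",P.mean(0),"size",L,"yaw",np.degrees(np.arctan2(l[1],l[0])))
cs=cv2.resize(side[140:300,230:350],None,fx=5,fy=5,interpolation=cv2.INTER_CUBIC)[:800]
# mosaic: side crop (x4) and top crop rocker
a=cv2.resize(side[140:290,250:350],None,fx=4,fy=4,interpolation=cv2.INTER_CUBIC)
b=cv2.resize(top[180:280,360:450],None,fx=4,fy=4,interpolation=cv2.INTER_CUBIC)
o=np.zeros((600,760,3),np.uint8); o[:,:400]=a; o[:400,400:760]=b
cv2.imwrite("pics/mos.png",o)
E
```

```text
px [236.0482 239.8249] ctr [0.4782 0.1326 0.056 ] size [np.float64(0.10173224007400115), np.float64(0.052334618524091624)] yaw -3.539498914334829
px [286.8295 229.7246] ctr [ 0.505  -0.0125  0.056 ] size [np.float64(0.10196785155800572), np.float64(0.05196575479152292)] yaw -13.802336786785501
px [331.9793 225.7518] ctr [ 0.5145 -0.1411  0.056 ] size [np.float64(0.05184546218522524), np.float64(0.10169576011771847)] yaw -177.46731299243524
```

View pics/mos.png

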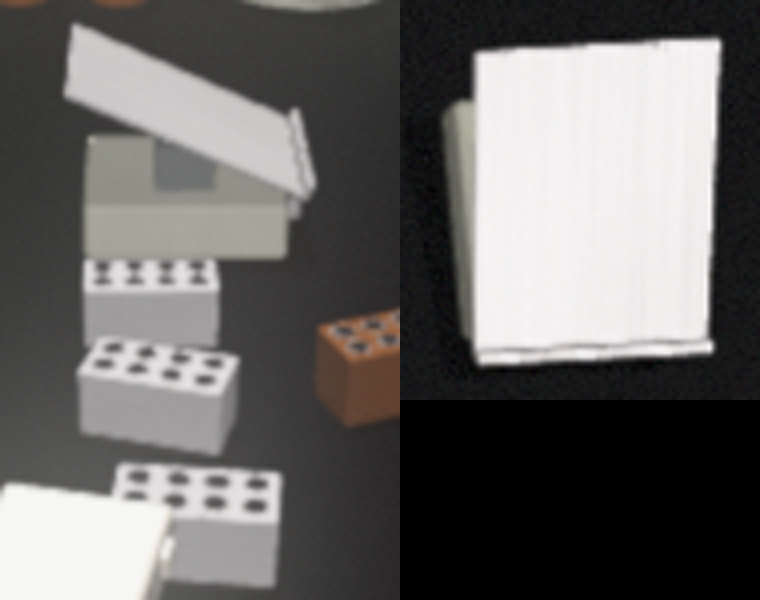

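The crop shows the tilted plate with its high edge at side crop (75,25)–(65,95), far from the robot. The rim is at the low end, at crop (290,110)–(313,187). Next I'll triangulate the plate corners and block tops.

```bash
python3 - <<'E'
from h import *
np.set_printoptions(precision=4,suppress=True)
S=lambda x,y:(250+x/4-.4,140+y/4-.4); T=lambda x,y:(360+(x-400)/4-.4,180+y/4-.4)
for k,a,b in [("hi+y",(65,96),(475,52)),("hi-y",(75,25),(720,40)),("rimtop lo+y",(315,186),(479,364)),("rimtop lo-y",(295,110),(713,351))]:
    print(k,*tri(S(*a),T(*b)))
top=cv2.imread("pics/top0.png")
cs=blobs(top,[(220,212,254,268),(268,203,306,258),(315,200,350,252)],150)
side4={0:[(280,475),(277,520)],1:[(238,357),(230,392),(80,372),(100,340)],2:[(217,262),(217,292),(84,290),(84,262)]}
for i,c in enumerate(cs):
    b=cv2.boxPoints(cv2.minAreaRect(c))
    # order: [-x,-y],[-x,+y],[+x,+y],[+x,-y]; top: down=-x, left=+y
    b=sorted(b,key=lambda p:-p[1]); lo=sorted(b[:2],key=lambda p:-p[0]); hi=sorted(b[2:],key=lambda p:p[0])
    for s,t in zip(side4[i],lo+hi): print(i,*tri(S(*s),t))
# Platform from top-cam with tilt plane fit: intersect ray with nominal plane, centre height .112
pts={k:T(*v) for k,v in {"hi+y":(475,52),"hi-y":(720,40),"in+y":(480,350),"in-y":(712,341)}.items()}
psi=0.0;c=np.array([.5,-.33,.112])
for _ in range(20):
    ex=np.array([np.cos(.44)*np.cos(psi),np.cos(.44)*np.sin(psi),np.sin(.44)]); n=np.array([-np.sin(.44)*np.cos(psi),-np.sin(.44)*np.sin(psi),np.cos(.44)])
    P={}
    for k,uv in pts.items():
        o,d=ray("top",uv); P[k]=o+d*((c-o)@n)/(d@n)
    h=(P["hi+y"]+P["hi-y"])/2; l=(P["in+y"]+P["in-y"])/2; e=h-l
    psi=np.arctan2(e[1],e[0]); c=(h+l)/2; c[2]=.112
print("plat ctr",c,"yaw",np.degrees(psi),"len",np.linalg.norm(e),"w",np.linalg.norm(P["hi+y"]-P["hi-y"]))
E
```

```text
hi+y [ 0.5867 -0.2557  0.153 ] 0.0007892183080573384
hi-y [ 0.5908 -0.415   0.1553] 0.00032854825143924184
rimtop lo+y [ 0.3856 -0.2646  0.0734] 0.000721443939081814
rimtop lo-y [ 0.3933 -0.4237  0.0737] 0.002187094232758467
0 [0.427  0.1103 0.0533] 0.003009285540282202
0 [0.431  0.1612 0.0574] 0.0029375928274360517
1 [ 0.4507 -0.0252  0.0551] 0.002484403088712993
1 [0.4599 0.0247 0.0588] 0.00337694532747544
1 [0.56   0.0004 0.0567] 0.001425192250802591
1 [ 0.5487 -0.0501  0.052 ] 6.0771448856401745e-05
2 [ 0.4657 -0.1695  0.0526] 0.00039625749787102903
2 [ 0.464  -0.1184  0.0542] 0.003695326452735608
2 [ 0.5638 -0.1127  0.0573] 0.0008840626645861178
2 [ 0.5677 -0.1649  0.0531] 0.00011608839311745739
plat ctr [ 0.4926 -0.3406  0.112 ] yaw 3.557238174067813 len 0.21129159272196243 w 0.16035257591617025
```

{"op": "arm_command", "data": {
  "deltas": [
    [[1,-2,0,0,0,1.2],[1.6,-3.2,0,0,0,1.2],[1.6,-3.2,0,0,0,1.2],[1.6,-3.2,0,0,0,1.2],[1.6,-3.2,0,0,0,1.2],[1.6,-3.2,0,0,0,1.2],[1.6,-3.2,0,0,0,1.2],[1.6,-3.2,0,0,0,1.2],[1.6,-3.2,0,0,0,1.2],[1.6,-3.2,0,0,0,1.2],[1.6,-3.2,0,0,0,1.2],[1.6,-3.2,0,0,0,1.2]]
  ],
  "gripper": -1
}}

```text
t: 1.1
tool_pos: [0.3719, 0.1968, 0.2184]
orientation: [-0.098, -3.14, 0.0]
force: [0.7, 0.6, 0.0]
opening: 0.0176
gripper_force: 0.0
```

{"op": "arm_command", "data": {
  "deltas": [
    [[0.8,-2,0,0,0,0],[0.8,-2,-1,0,0,0],[0.8,-1,-2,0,0,0],[0.6,-0.7,-3,0,0,0],[0.2,0,-3,0,0,0],[0,0,-3,0,0,0],[0,0,-3,0,0,0],[0,0,-3,0,0,0],[0,0,-1.5,0,0,0],[0,0,-0.8,0,0,0],[0,0,0,0,0,0]]
  ]
}}

```text
t: 2.02
tool_pos: [0.4018, 0.141, 0.0136]
orientation: [-0.1, -3.136, 0.002]
force: [-0.3, -0.4, 0.7]
opening: 0.0002
gripper_force: 0.0
```

{"op": "arm_command", "data": {
  "deltas": [
    [[0.5,-0.2,0,0,0,0],[0.5,-0.2,0,0,0,0],[0.4,-0.03,0,0,0,0],[0.4,-0.03,0,0,0,0],[0.4,-0.03,0,0,0,0],[0.4,-0.02,0,0,0,0],[0.4,-0.02,0,0,0,0],[0.4,-0.02,0,0,0,0],[0.4,-0.02,0,0,0,0],[0.4,-0.02,0,0,0,0]]
  ]
}}

```text
t: 2.85
tool_pos: [0.4459, 0.1358, 0.0161]
orientation: [-0.1, -3.139, -0.0]
force: [-5.9, 1.1, 4.2]
opening: 0.0003
gripper_force: 2.7
```

{"op": "arm_command", "data": {
  "deltas": [
    [[0.4,-0.02,0,0,0,0],[0.4,-0.02,0,0,0,0],[0.4,-0.02,0,0,0,0],[0.4,-0.02,0,0,0,0]]
  ]
}}

```text
t: 3.18
tool_pos: [0.4618, 0.1349, 0.0161]
orientation: [-0.1, -3.139, -0.0]
force: [-6.4, 1.1, 5.0]
opening: 0.0002
gripper_force: 2.7
```

{"op": "arm_command", "data": {
  "deltas": [
    [[0.4,-0.02,0,0,0,0],[0.4,-0.02,0,0,0,0],[0.4,-0.02,0,0,0,0]]
  ]
}}

```text
t: 3.43
tool_pos: [0.4739, 0.1343, 0.0161]
orientation: [-0.1, -3.139, -0.0]
force: [-4.7, 0.2, 4.6]
opening: 0.0007
gripper_force: 2.7
```

{"op": "arm_command", "data": {
  "deltas": [
    [[-1.0,0,0,0,0,0],[-0.6,0,0,0,0,0],[0,0,0,0,0,0],[0,0,0,0,0,0]]
  ]
}}

```text
t: 3.77
tool_pos: [0.458, 0.1343, 0.0159]
orientation: [0.099, 3.139, 0.0]
force: [0.5, -0.4, -0.2]
opening: 0.0003
gripper_force: 0.0
```

{"op": "arm_command", "data": {
  "deltas": [
    [[-0.5,0,3.5,0,0,-1],[-0.5,-1,3.5,0,0,-1],[-0.5,-3,1,0,0,-1],[-0.5,-3.5,0,0,0,-1],[-0.5,-3,0,0,0,-1.3],[0,-2,-1,0,0,-1.3],[0,-0.5,-3,0,0,-1.3],[0,0,-3,0,0,-1.3],[0,0,-0.9,0,0,-1.1],[0,0,0,0,0,0],[0,0,0,0,0,0],[0,0,0,0,0,0]]
  ]
}}

```text
t: 4.77
tool_pos: [0.4342, 0.0044, 0.0183]
orientation: [0.379, 3.116, 0.0]
force: [0.3, -0.4, -0.3]
opening: 0.0005
gripper_force: 0.0
```

{"op": "arm_command", "data": {
  "deltas": [
    [[0.39,-0.09,0,0,0,0],[0.39,-0.1,0,0,0,0],[0.39,-0.09,0,0,0,0],[0.39,-0.1,0,0,0,0],[0.39,-0.09,0,0,0,0],[0.39,-0.1,0,0,0,0],[0.39,-0.09,0,0,0,0],[0.39,-0.1,0,0,0,0],[0.39,-0.09,0,0,0,0]]
  ]
}}

```text
t: 5.52
tool_pos: [0.4674, -0.0042, 0.0164]
orientation: [-0.381, -3.116, -0.0]
force: [-5.1, 1.4, 3.7]
opening: 0.0005
gripper_force: 2.7
```

{"op": "arm_command", "data": {
  "deltas": [
    [[0.39,-0.09,0,0,0,0],[0.39,-0.1,0,0,0,0],[0.39,-0.09,0,0,0,0],[0.39,-0.1,0,0,0,0]]
  ]
}}

```text
t: 5.85
tool_pos: [0.483, -0.0079, 0.0164]
orientation: [-0.381, -3.116, -0.0]
force: [-5.0, 0.7, 4.4]
opening: 0.0005
gripper_force: 2.7
```

{"op": "arm_command", "data": {
  "deltas": [
    [[0.39,-0.09,0,0,0,0],[0.39,-0.1,0,0,0,0],[0.39,-0.09,0,0,0,0]]
  ]
}}

```text
t: 6.1
tool_pos: [0.4947, -0.0108, 0.0164]
orientation: [-0.381, -3.116, -0.0]
force: [-4.6, 1.9, 3.3]
opening: 0.0004
gripper_force: 2.6
```

{"op": "arm_command", "data": {
  "deltas": [
    [[-1.0,0.2,0,0,0,0],[-0.6,0.2,1,0,0,0],[-0.6,0,3,0,0,1.2],[-0.6,-2,3,0,0,1.5],[-0.6,-3,0,0,0,1.7],[-0.6,-3,0,0,0,1.7],[-0.6,-3,0,0,0,1.7],[-0.6,-2,0,0,0,1.7],[0,-0.8,-1.5,0,0,1.7],[0,0,-2.7,0,0,1.7],[0,0,-2,0,0,1.7],[0,0,-0.5,0,0,1.7]]
  ]
}}

```text
t: 7.1
tool_pos: [0.441, -0.1444, 0.0162]
orientation: [0.066, -3.137, -0.003]
force: [-0.6, 0.6, -0.2]
opening: 0.0002
gripper_force: 0.0
```

{"op": "arm_command", "data": {
  "deltas": [
    [[0,0,0,0,0,0],[0,0,0,0,0,0],[0,0,0,0,0,0],[0,0,0,0,0,0]]
  ]
}}

```text
t: 7.43
tool_pos: [0.4442, -0.1453, 0.0208]
orientation: [-0.064, 3.139, -0.001]
force: [0.6, 0.7, 0.1]
opening: 0.0006
gripper_force: 0.0
```

{"op": "arm_command", "data": {
  "deltas": [
    [[0.4,0.02,-0.1,0,0,0],[0.4,0.02,-0.1,0,0,0],[0.4,0.02,0,0,0,0],[0.4,0.02,0,0,0,0],[0.4,0.02,0,0,0,0],[0.4,0.02,0,0,0,0],[0.4,0.02,0,0,0,0],[0.4,0.02,0,0,0,0],[0.4,0.02,0,0,0,0]]
  ]
}}

```text
t: 8.18
tool_pos: [0.4774, -0.143, 0.0174]
orientation: [0.065, -3.136, -0.001]
force: [-12.4, -0.6, 9.9]
opening: 0.0007
gripper_force: 6.5
```

{"op": "arm_command", "data": {
  "deltas": [
    [[0.4,0.02,0,0,0,0],[0.4,0.02,0,0,0,0],[0.4,0.02,0,0,0,0],[0.4,0.02,0,0,0,0]]
  ]
}}

```text
t: 8.52
tool_pos: [0.4934, -0.1423, 0.0174]
orientation: [0.065, -3.136, -0.001]
force: [-13.0, -0.3, 10.3]
opening: 0.0003
gripper_force: 6.5
```

{"op": "arm_command", "data": {
  "deltas": [
    [[0.4,0.02,0,0,0,0],[0.4,0.02,0,0,0,0],[0.4,0.02,0,0,0,0]]
  ]
}}

```text
t: 8.77
tool_pos: [0.5054, -0.1417, 0.0174]
orientation: [0.065, -3.136, -0.001]
force: [-13.6, -0.3, 10.7]
opening: 0.0003
gripper_force: 6.5
```

Block 3, the one nearest the rocker, clearly drags hardest: about 13 N against about 5 N for the other two. I'll back off, lift and take a look.

{"op": "arm_command", "data": {
  "deltas": [
    [[-1,0,0,0,0,0],[-1,0,0,0,0,0],[-1,0,3,0,0,0],[-2,0,3.5,0,0,0],[-2.5,0,3.5,0,0,0],[-2.5,0,2,0,0,0],[-1,0,1,0,0,0],[0,0,0,0,0,0]]
  ],
  "gripper": 1
}}

```text
t: 9.43
tool_pos: [0.3986, -0.1426, 0.1499]
orientation: [-0.064, 3.136, -0.004]
force: [0.3, -0.1, 0.9]
opening: 0.0491
gripper_force: 0.0
```

```bash
python3 - <<'E'
from plant import eyes
import cv2,numpy as np
s=eyes.read_camera("side");t=eyes.read_camera("top")
cv2.imwrite("pics/s1.png",s);cv2.imwrite("pics/t1.png",t)
cv2.imwrite("pics/m1.png",np.hstack([cv2.resize(s[130:300,220:360],None,fx=2.8,fy=2.8),cv2.resize(t[150:320,210:350],None,fx=2.8,fy=2.8)]))
E
```

```text
(no output)
```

View pics/m1.png

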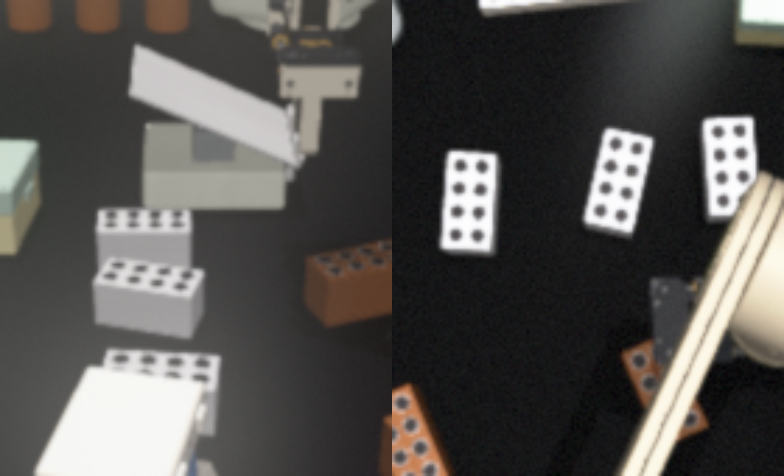

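The top crop shows all three blocks upright. Block 3 has corners at (703,120), (752,117) and (711,218), and its near-right corner is hidden by the arm.

```bash
python3 - <<'E'
from h import *
np.set_printoptions(precision=4,suppress=True)
T=lambda x,y:(210+(x-392)/2.8-.3,150+y/2.8-.3)
P=[onz("top",T(*p),.056) for p in[(703,120),(752,117),(711,218)]]
u=P[0]-P[2];v=P[1]-P[0];print(P,(P[1]+P[2])/2,np.degrees(np.arctan2(u[1],u[0])),np.degrees(np.arctan2(v[1],v[0])),np.linalg.norm(u),np.linalg.norm(v))
t=cv2.imread("pics/t1.png")
for c in blobs(t,[(218,195,256,248),(274,188,312,242)],150):
    r=cv2.minAreaRect(c);print(onz("top",r[0],.056),np.linalg.norm(onz("top",r[0],.056)[:2]))
E
```

```text
[array([ 0.6116, -0.1122,  0.056 ]), array([ 0.6139, -0.1626,  0.056 ]), array([ 0.5093, -0.1173,  0.056 ])] [ 0.5616 -0.14    0.056 ] 2.8622954024281357 -87.40945211704855 0.10240652552007172 0.05052803908878465
[0.5311 0.1298 0.056 ] 0.5467402149358537
[ 0.5505 -0.0236  0.056 ] 0.5510353709804199
```

{"op": "arm_command", "data": {
  "deltas": [
    [[1.5,0,0,0,0,0],[3,0.1,0,0,0,0],[3,0.1,0,0,0,0],[3,0.1,0,0,0,0],[2.8,0,-1,0,0,0],[2,0,-1.5,0,0,0],[1,0,-2,0,0,0],[0,0,-1.5,0,0,0],[0,0,0,0,0,0],[0,0,0,0,0,0]]
  ]
}}

```text
t: 10.37
tool_pos: [0.5596, -0.1377, 0.0835]
orientation: [0.065, -3.136, -0.003]
force: [-0.3, 0.3, -0.3]
opening: 0.0929
gripper_force: 0.0
```

{"op": "arm_command", "data": {
  "deltas": [
    [[0.2,-0.15,-1.5,0,0,0],[0,0,-2,0,0,0],[0,0,-1.5,0,0,0],[0,0,-1,0,0,0],[0,0,-0.4,0,0,0],[0,0,0,0,0,0],[0,0,0,0,0,0]]
  ]
}}

```text
t: 10.95
tool_pos: [0.5635, -0.1404, 0.0235]
orientation: [-0.065, 3.14, -0.001]
force: [-0.1, 0.4, -0.2]
opening: 0.0929
gripper_force: 0.0
```

{"op": "arm_command", "data": {
  "deltas": [
    [[0,0,0,0,0,0],[0,0,0,0,0,0],[0,0,0,0,0,0],[0,0,0,0,0,0],[0,0,0,0,0,0],[0,0,0,0,0,0],[0,0,0,0,0,0],[0,0,0,0,0,0],[0,0,0,0,0,0]]
  ],
  "gripper": -1,
  "squeeze": 40
}}

```text
t: 11.7
tool_pos: [0.563, -0.1404, 0.0226]
orientation: [-0.065, 3.141, -0.001]
force: [-0.7, -2.1, 1.2]
opening: 0.0498
gripper_force: 40.0
```

{"op": "arm_command", "data": {
  "deltas": [
    [[0,0,0.5,0,0,0],[0,0,1.5,0,0,0],[0,0,2,0,0,0],[0,0,2.5,0,0,0],[0,0,2.5,0,0,0],[0,0,2.5,0,0,0],[0,0,2.5,0,0,0],[0,0,2.5,0,0,0],[0,0,2.5,0,0,0],[0,0,2,0,0,0],[0,0,0.5,0,0,0],[0,0,0,0,0,0]]
  ]
}}

```text
t: 12.7
tool_pos: [0.5634, -0.1402, 0.2386]
orientation: [-0.065, 3.139, -0.001]
force: [1.1, -0.3, -9.1]
opening: 0.0494
gripper_force: 40.0
```

{"op": "arm_command", "data": {
  "deltas": [
    [[-0.5,-1,0,0.1,-2.1,0],[-1,-2,0,0.1,-2.1,0],[-1.2,-2,0,0.1,-2.1,0],[-1.2,-2.2,0,0.1,-2.1,0],[-1.2,-2.2,0,0.1,-2.1,0],[-1.2,-2.2,0,0.1,-2.1,0],[-1.2,-2.2,0,0.1,-2.1,0],[-1.2,-2.2,0,0.1,-2.1,0],[-1.2,-2,0,0.1,-2.1,0],[-1,-1.5,0,0.1,-2.1,0],[-0.7,-0.6,0,0.1,-2.1,0],[-0.2,-0.2,0,0.1,-2.1,0]]
  ]
}}

```text
t: 13.7
tool_pos: [0.4453, -0.3409, 0.2347]
orientation: [-0.039, 2.71, 0.018]
force: [-0.9, 0.2, -8.5]
opening: 0.0494
gripper_force: 40.0
```

{"op": "arm_command", "data": {
  "deltas": [
    [[0,0,0,0,0,0],[0,0,0,0,0,0],[0,0,0,0,0,0],[0,0,0,0,0,0]]
  ]
}}

```text
t: 14.03
tool_pos: [0.4486, -0.3397, 0.2383]
orientation: [-0.049, 2.708, 0.015]
force: [0.3, -0.6, -8.0]
opening: 0.0498
gripper_force: 40.0
```

```bash
cat > st.py <<'E'
from plant import monitor
import numpy as np
from scipy.spatial.transform import Rotation as Ro
np.set_printoptions(precision=4,suppress=True)
s=monitor.read_state();R=Ro.from_rotvec(s['orientation']);p=s['tool_pos']
a,psi=.44,np.radians(3)
n=np.array([-np.sin(a)*np.cos(psi),-np.sin(a)*np.sin(psi),np.cos(a)]);ex=np.array([np.cos(a)*np.cos(psi),np.cos(a)*np.sin(psi),np.sin(a)]);ey=np.cross(n,ex)
W=np.c_[ex,ey,n];d=W.T@(p-np.array([.4926,-.3406,.112]))
print(s['t'],p,"in platform frame mm",d*1e3,"force",s['force'],"F plat",W.T@s['force'],s['opening'])
z=R.apply([0,0,1]);print("tilt err: -toolz",-z,"n",n,"rotvec deg to align",np.degrees(np.cross(-z,n)),"tooly",R.apply([0,1,0]),"ey",ey)
E
python3 st.py
```

```text
14.0333 [ 0.4486 -0.3397  0.2383] in platform frame mm [ 14.0697   3.2353 132.9839] force [ 0.2535 -0.6126 -8.0117] F plat [-3.2124 -0.625  -7.3427] 0.04976222652835221
tilt err: -toolz [-0.4195 -0.0178  0.9076] n [-0.4254 -0.0223  0.9048] rotvec deg to align [ 0.2367 -0.3702  0.1022] tooly [-0.0366  0.9993  0.0027] ey [-0.0523  0.9986  0.    ]
```

{"op": "arm_command", "data": {
  "deltas": [
    [[-0.3,-0.1,-0.8,0.1,-0.2,0],[0,-0.1,-1.2,0.1,-0.2,0],[0.2,0,-1.2,0,0,0],[0.5,0,-1.2,0,0,0],[0.5,0,-1.2,0,0,0],[0.5,0,-1.1,0,0,0],[0.5,0,-1,0,0,0],[0.5,0,-0.9,0,0,0],[0.4,0,-0.6,0,0,0],[0,0,0,0,0,0],[0,0,0,0,0,0],[0,0,0,0,0,0]]
  ]
}}

```text
t: 15.03
tool_pos: [0.4821, -0.3382, 0.1503]
orientation: [-0.032, 2.708, 0.012]
force: [-0.8, 0.9, -7.4]
opening: 0.0498
gripper_force: 40.0
```

```bash
python3 st.py; python3 - <<'E'
from plant import eyes
import cv2
s=eyes.read_camera("side");cv2.imwrite("pics/s2.png",s)
cv2.imwrite("pics/s2c.png",cv2.resize(s[130:230,240:360],None,fx=6,fy=6,interpolation=cv2.INTER_CUBIC))
E
```

```text
15.0333 [ 0.4821 -0.3382  0.1503] in platform frame mm [ 6.9056  2.9228 39.0458] force [-0.7502  0.8739 -7.3727] F plat [-3.7768  0.912  -6.3709] 0.049752380042813175
tilt err: -toolz [-0.4199 -0.0131  0.9075] n [-0.4254 -0.0223  0.9048] rotvec deg to align [ 0.4786 -0.3478  0.2164] tooly [-0.0241  0.9997  0.0033] ey [-0.0523  0.9986  0.    ]
```

View pics/s2c.png

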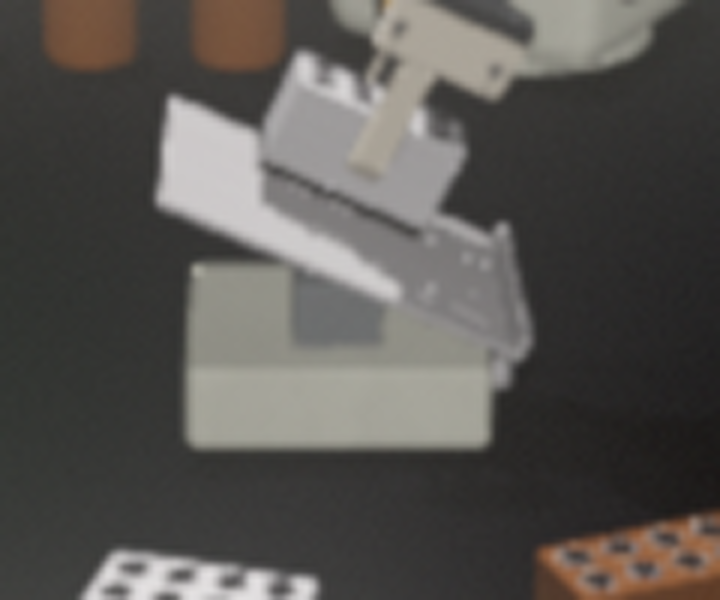

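The side crop shows the block held level with the plate, about 15 mm above it near the middle. I'll correct a few mm and lower it.

{"op": "arm_command", "data": {
  "deltas": [
    [[-0.3,-0.1,-0.15,0.1,-0.1,0.3],[-0.3,-0.1,-0.15,0.1,-0.1,0.3],[0,-0.1,-0.2,0.1,-0.1,0.3],[0.12,0,-0.25,0,0,0.3],[0.12,0,-0.25,0,0,0],[0.12,0,-0.2,0,0,0],[0.05,0,-0.1,0,0,0],[0,0,0,0,0,0],[0,0,0,0,0,0],[0,0,0,0,0,0]]
  ]
}}

```text
t: 15.92
tool_pos: [0.4861, -0.3357, 0.1399]
orientation: [-0.041, 2.715, 0.018]
force: [-0.6, 0.5, -8.7]
opening: 0.0492
gripper_force: 40.0
```

```bash
python3 st.py
```

```text
15.9167 [ 0.4861 -0.3357  0.1399] in platform frame mm [ 6.2344  5.2809 27.9029] force [-0.5707  0.4953 -8.684 ] F plat [-4.191   0.5245 -7.6251] 0.04924904022680604
tilt err: -toolz [-0.4131 -0.0192  0.9105] n [-0.4254 -0.0223  0.9048] rotvec deg to align [ 0.1692 -0.7751  0.0605] tooly [-0.0319  0.9995  0.0066] ey [-0.0523  0.9986  0.    ]
```

{"op": "arm_command", "data": {
  "deltas": [
    [[0,0,0,0,0,0]]
  ]
}}

```text
t: 16.0
tool_pos: [0.4861, -0.3357, 0.14]
orientation: [-0.041, 2.715, 0.018]
force: [-0.4, -0.0, -7.5]
opening: 0.05
gripper_force: 40.0
```

{"op": "arm_command", "data": {
  "deltas": [
    [[0,0,0,0,0,0]]
  ]
}}

```text
t: 16.08
tool_pos: [0.4861, -0.3357, 0.1401]
orientation: [-0.041, 2.715, 0.018]
force: [-0.5, -0.7, -8.2]
opening: 0.0499
gripper_force: 40.0
```

{"op": "arm_command", "data": {
  "deltas": [
    [[0,0,0,0,0,0]]
  ]
}}

```text
t: 16.17
tool_pos: [0.4861, -0.3357, 0.14]
orientation: [-0.041, 2.715, 0.018]
force: [-1.0, 0.4, -8.0]
opening: 0.0498
gripper_force: 40.0
```

{"op": "arm_command", "data": {
  "deltas": [
    [[0,0,0,0,0,0]]
  ]
}}

```text
t: 16.25
tool_pos: [0.4861, -0.3357, 0.14]
orientation: [-0.041, 2.715, 0.018]
force: [0.1, -0.7, -7.4]
opening: 0.0496
gripper_force: 40.0
```

{"op": "arm_command", "data": {
  "deltas": [
    [[-0.2,-0.2,-0.2,0.1,-0.3,0.3],[-0.1,-0.2,-0.2,0.1,-0.3,0.3],[-0.1,-0.1,0,0,-0.2,0.2],[0,0,0,0,0,0],[0,0,0,0,0,0]]
  ]
}}

```text
t: 16.67
tool_pos: [0.4882, -0.3354, 0.1393]
orientation: [-0.043, 2.713, 0.019]
force: [-0.1, 0.6, -9.4]
opening: 0.0495
gripper_force: 40.0
```

```bash
python3 st.py
```

```text
16.6667 [ 0.4882 -0.3354  0.1393] in platform frame mm [ 7.9012  5.4499 26.4146] force [-0.0965  0.5584 -9.4054] F plat [-4.0669  0.5627 -8.4809] 0.04946315411188483
tilt err: -toolz [-0.4146 -0.0199  0.9098] n [-0.4254 -0.0223  0.9048] rotvec deg to align [ 0.1306 -0.6781  0.0447] tooly [-0.0329  0.9994  0.0069] ey [-0.0523  0.9986  0.    ]
```

{"op": "arm_command", "data": {
  "deltas": [
    [[-0.5,-0.4,0.3,0,0,0],[-0.5,-0.4,0.1,0,0,0],[0,0,0,0,0,0],[0,0,0,0,0,0],[0,0,0,0,0,0]]
  ]
}}

```text
t: 17.08
tool_pos: [0.481, -0.3411, 0.1449]
orientation: [-0.034, 2.719, 0.015]
force: [0.4, -0.6, -8.2]
opening: 0.05
gripper_force: 40.0
```

```bash
python3 st.py
```

```text
17.0833 [ 0.481  -0.3411  0.1449] in platform frame mm [ 3.512   0.072  34.7429] force [ 0.3829 -0.5684 -8.1821] F plat [-3.1661 -0.5876 -7.553 ] 0.05004577173197082
tilt err: -toolz [-0.4098 -0.0159  0.9121] n [-0.4254 -0.0223  0.9048] rotvec deg to align [ 0.3432 -0.9866  0.1371] tooly [-0.0263  0.9996  0.0056] ey [-0.0523  0.9986  0.    ]
```

{"op": "arm_command", "data": {
  "deltas": [
    [[0,0,-0.4,0.3,-0.8,0.6],[0.1,0,-0.4,0.1,-0.4,0.6],[0.15,0,-0.2,0,0,0],[0,0,0,0,0,0],[0,0,0,0,0,0]]
  ]
}}

```text
t: 17.5
tool_pos: [0.4904, -0.3346, 0.1379]
orientation: [-0.042, 2.712, 0.023]
force: [1.0, -0.8, -7.3]
opening: 0.0499
gripper_force: 40.0
```

```bash
python3 st.py
```

```text
17.5 [ 0.4904 -0.3346  0.1379] in platform frame mm [ 9.3153  6.0846 24.2635] force [ 1.0202 -0.7785 -7.2659] F plat [-2.21   -0.8309 -6.9904] 0.04986557924910611
tilt err: -toolz [-0.4154 -0.0229  0.9094] n [-0.4254 -0.0223  0.9048] rotvec deg to align [-0.0249 -0.6292 -0.0272] tooly [-0.0335  0.9994  0.0099] ey [-0.0523  0.9986  0.    ]
```

{"op": "arm_command", "data": {
  "deltas": [
    [[-0.6,-0.5,0.3,0,-0.3,0.5],[-0.6,-0.4,0.2,0,-0.3,0.5],[0,0,0,0,0,0],[0,0,0,0,0,0],[0,0,-0.3,0,0,0],[0,0,-0.3,0,0,0],[0,0,0,0,0,0],[0,0,0,0,0,0]]
  ]
}}

```text
t: 18.17
tool_pos: [0.4859, -0.3368, 0.1409]
orientation: [-0.044, 2.718, 0.019]
force: [0.3, -1.0, -8.0]
opening: 0.0499
gripper_force: 40.0
```

```bash
python3 st.py
```

```text
18.1667 [ 0.4859 -0.3368  0.1409] in platform frame mm [ 6.4578  4.1098 28.9096] force [ 0.2684 -0.9979 -7.9875] F plat [-3.207  -1.0106 -7.3186] 0.049851943006592736
tilt err: -toolz [-0.4104 -0.0199  0.9117] n [-0.4254 -0.0223  0.9048] rotvec deg to align [ 0.1327 -0.9425  0.0392] tooly [-0.0337  0.9994  0.0066] ey [-0.0523  0.9986  0.    ]
```

{"op": "arm_command", "data": {
  "deltas": [
    [[-0.2,-0.2,-0.3,0,-0.5,0],[-0.2,-0.1,-0.3,0,-0.5,0],[0,0,-0.1,0,0,0],[0,0,0,0,0,0],[0,0,0,0,0,0]]
  ]
}}

```text
t: 18.58
tool_pos: [0.4864, -0.3365, 0.1369]
orientation: [-0.032, 2.709, 0.012]
force: [-0.8, -0.6, -7.9]
opening: 0.0499
gripper_force: 40.0
```

```bash
python3 st.py
```

```text
18.5833 [ 0.4864 -0.3365  0.1369] in platform frame mm [ 5.2019  4.4396 25.0569] force [-0.8117 -0.5633 -7.9105] F plat [-4.1294 -0.5201 -6.7992] 0.04988495989162224
tilt err: -toolz [-0.4192 -0.0133  0.9078] n [-0.4254 -0.0223  0.9048] rotvec deg to align [ 0.4701 -0.3951  0.2113] tooly [-0.0243  0.9997  0.0034] ey [-0.0523  0.9986  0.    ]
```

{"op": "arm_command", "data": {
  "deltas": [
    [[0,-0.1,-0.2,0,0,0],[0,0,-0.1,0,0,0],[0,0,0,0,0,0],[0,0,0,0,0,0]]
  ]
}}

```text
t: 18.92
tool_pos: [0.487, -0.3372, 0.1343]
orientation: [-0.031, 2.71, 0.011]
force: [0.4, 0.2, -7.8]
opening: 0.0495
gripper_force: 40.0
```

```bash
python3 st.py
```

```text
18.9167 [ 0.487  -0.3372  0.1343] in platform frame mm [ 4.624   3.6847 22.4856] force [ 0.4065  0.2276 -7.8358] F plat [-2.9595  0.206  -7.2674] 0.049514844930986145
tilt err: -toolz [-0.4184 -0.0125  0.9082] n [-0.4254 -0.0223  0.9048] rotvec deg to align [ 0.5124 -0.4422  0.23  ] tooly [-0.0234  0.9997  0.003 ] ey [-0.0523  0.9986  0.    ]
```

Not in contact yet. I'll keep lowering in small steps, watching the force.

{"op": "arm_command", "data": {
  "deltas": [
    [[0,0,-0.1,0,0,0],[0,0,-0.1,0,0,0],[0,0,0,0,0,0],[0,0,0,0,0,0]]
  ]
}}

```text
t: 19.25
tool_pos: [0.4871, -0.3374, 0.1338]
orientation: [-0.031, 2.71, 0.01]
force: [-10.5, 1.9, 3.7]
opening: 0.05
gripper_force: 40.0
```

```bash
python3 st.py
```

```text
19.25 [ 0.4871 -0.3374  0.1338] in platform frame mm [ 4.4739  3.5051 21.9846] force [-10.468    1.9241   3.7203] F plat [-7.7822  2.4693  7.7757] 0.05000564930977955
tilt err: -toolz [-0.4183 -0.0116  0.9082] n [-0.4254 -0.0223  0.9048] rotvec deg to align [ 0.5563 -0.4501  0.2504] tooly [-0.0233  0.9997  0.0021] ey [-0.0523  0.9986  0.    ]
```

Contact: the normal force rose by 15 N and the block is seated. Releasing it.

{"op": "arm_command", "data": {
  "deltas": [
    [[0,0,0,0,0,0],[0,0,0,0,0,0],[0,0,0,0,0,0]]
  ],
  "squeeze": 10
}}

```text
t: 19.5
tool_pos: [0.4871, -0.3374, 0.1337]
orientation: [-0.031, 2.71, 0.01]
force: [-8.3, 2.3, 3.0]
opening: 0.0502
gripper_force: 10.0
```

{"op": "arm_command", "data": {
  "deltas": [
    [[0,0,0,0,0,0],[0,0,0,0,0,0],[0,0,0,0,0,0],[0,0,0,0,0,0],[0,0,0,0,0,0],[0,0,0,0,0,0],[0,0,0,0,0,0],[0,0,0,0,0,0]]
  ],
  "gripper": 1
}}

```text
t: 20.17
tool_pos: [0.4872, -0.337, 0.1324]
orientation: [-0.03, 2.71, 0.011]
force: [-0.3, 0.3, -0.4]
opening: 0.0927
gripper_force: 0.0
```

{"op": "arm_command", "data": {
  "deltas": [
    [[-0.4,0,0.9,0,0,0],[-0.7,0,1.4,0,0,0],[-0.9,0,2,0,0,0],[-1,0,2.1,0,0,0],[-1,0,2.1,0,0,0],[-1,0,2.1,0,0,0],[-1,0,2.1,0,0,0],[-1,0,2.1,0,0,0],[-1,0,2,0,0,0],[0,0,1,0,0,0],[0,0,0,0,0,0],[0,0,0,0,0,0]]
  ]
}}

```text
t: 21.17
tool_pos: [0.4083, -0.3365, 0.311]
orientation: [-0.028, 2.711, 0.009]
force: [-0.1, -0.5, -0.7]
opening: 0.093
gripper_force: 0.0
```

```bash
python3 - <<'E'
from plant import eyes
import cv2,numpy as np
s=eyes.read_camera("side");t=eyes.read_camera("top")
cv2.imwrite("pics/s3.png",s);cv2.imwrite("pics/t3.png",t)
cv2.imwrite("pics/m3.png",np.hstack([cv2.resize(s[130:300,220:360],None,fx=2.8,fy=2.8),cv2.resize(t[150:320,210:350+0],None,fx=2.8,fy=2.8)[:, :0],cv2.resize(t[150:320,320:460],None,fx=2.8,fy=2.8)]))
E
```

```text
(no output)
```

View pics/m3.png

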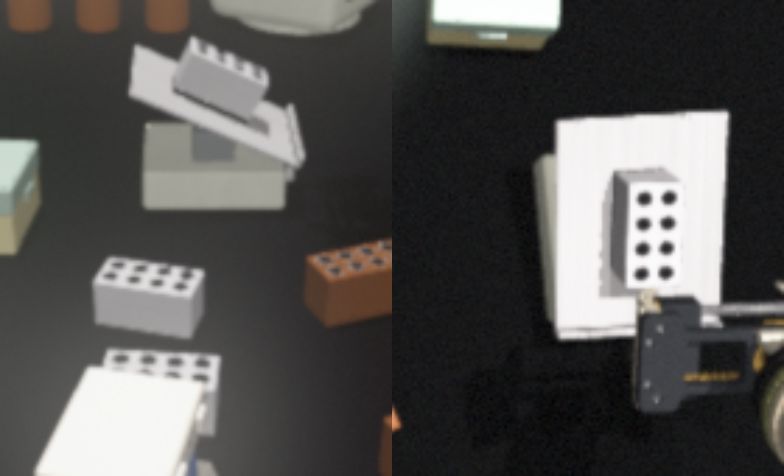

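The block lies flat mid-platform, at side crop (220,75) and top crop (650,230), well clear of the rim. A brief hold will show whether it's creeping.

{"op": "arm_command", "data": {
  "deltas": [
    [[0,0,0.5,0,0,0],[0,0,0,0,0,0],[0,0,0,0,0,0],[0,0,0,0,0,0],[0,0,0,0,0,0],[0,0,0,0,0,0],[0,0,0,0,0,0],[0,0,0,0,0,0],[0,0,0,0,0,0],[0,0,0,0,0,0],[0,0,0,0,0,0],[0,0,0,0,0,0]]
  ]
}}

```text
t: 22.27
tool_pos: [0.4081, -0.3363, 0.3158]
orientation: [-0.028, 2.711, 0.01]
force: [-0.1, -1.0, 0.4]
opening: 0.0927
gripper_force: 0.0
```

```bash
python3 - <<'E'
from plant import eyes,ticket
import cv2,numpy as np
a=cv2.imread("pics/s3.png");s=eyes.read_camera("side")
A,B=[cv2.cvtColor(i[140:172,276:320],cv2.COLOR_BGR2GRAY).astype(np.float32) for i in(a,s)]
sh=cv2.phaseCorrelate(A,B);print(sh)
if np.hypot(*sh[0])<.3: print(ticket.close_job())
E
```

```text
((0.48717319070614806, 0.02028918185009232), 1.0041104488902621)
```

```bash
python3 - <<'E'
from plant import eyes
import cv2,numpy as np
a=cv2.imread("pics/s3.png");s=eyes.read_camera("side");cv2.imwrite("pics/s4.png",s)
t0=cv2.imread("pics/t3.png");t=eyes.read_camera("top")
f=lambda i,r:cv2.cvtColor(i[r[0]:r[1],r[2]:r[3]],cv2.COLOR_BGR2GRAY).astype(np.float32)
for p,q,r in((a,s,(140,172,276,320)),(t0,t,(205,250,390,430)),(a,s,(220,255,250,295))):
    A,B=f(p,r),f(q,r); w=cv2.createHanningWindow(A.shape[::-1],cv2.CV_32F)
    print(cv2.phaseCorrelate(A,B,w),abs(A-B).mean(),abs(A-B).max())
E
```

```text
((0.44627556297361437, -0.02413301842692306), 0.9959266977177725) 0.5213068 3.0
((-0.030911314661057787, 0.4999039337591462), 1.0035685279634263) 0.45706305 4.0735626
((0.5459201089728118, -0.05166202661796504), 1.0026159154044256) 0.50730157 3.0
```

The 0.5 px shift is an artefact: a block that hasn't moved shows it too, and the images differ only by noise. Nothing is moving, so I'm handing in.

```bash
python3 -c "from plant import ticket; print(ticket.close_job())"
```

```text
the job is handed in; nothing more can be done
None
```

The block nearest the rocker dragged hardest (about 13 N against about 5 N for the other two, though my fingers bore down somewhat on each, most on that one); it now lies flat and still in the middle of the platform, clear of the rim, the other two stand about 5 cm from where they began, and the job is handed in.

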